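# Tip the tool-rest bracket onto its slotted leg

### The arm

A 7-joint arm with a two-finger parallel gripper is mounted at the origin on the work surface. World frame = base frame: x ahead of the robot, y to its left, z up, the work surface at z = 0. Lengths are in m, angles in rad, forces in N, time in s.
With the tool pointing down it reaches from about 0.4 to 0.875 m from the base axis. Payload 19.3 kg.
Tool frame: the origin (TCP) lies on the centre line of the jaws, within the pads' length; the fingertips stand 17 mm ahead of it and the grasp point (between the pads) lies 2 mm behind it (ctrl.finger_overhang is the z of the fingertips in the tool frame, in m); z points along the fingers, y is the direction in which the jaws open and shut (so a half turn about z gives the same grasp; the last joint's range is limited). The gripper opens to 85 mm and grips with 20 to 120 N. Pads are 22 mm wide; open, the fingers measure 114 mm over their backs; the gripper's body (76 mm by 85 mm) begins 54 mm behind the grasp point. The pads swing forward as they close: fully open they stand 13 mm farther back than shut.
Start: joints at [1.192, 0.521, -0.036, 1.599, 0.021, 1.021, -0.113], TCP at [0.19, -0.595, 0.248] pointing down, gripper open.
Joint ranges: [-2.91, 2.91], [-0.3, 2.13], [-1.5, 1.42], [0.17, 2.43], [-1.26, 4.41], [0.16, 1.93], [-2.52, 2.52]. Speed limits (rad/s): [1.89, 1.89, 2.39, 2.39, 3.01, 3.01, 3.01].

### API

Orientations are given as a unit quaternion [x, y, z, w].
In Python, from station import monitor, cams, finish_job, finder, ctrl gives the robot as it stands.
- The arm moves only by the shell command python3 -m handwheel 'ROWS' [OPENING]. ROWS is JSON, a list of rows, each an object of numbers: "tx", "ty", "tz": the shift along the tool's x, y, z in cm; "ax", "ay", "az": the turn, a rotation vector about the tool's x, y, z in rad. In form: [{"tx": .., "ty": .., "tz": .., "ax": .., "ay": .., "az": ..}, ...]. A call has 1 to 12 rows; each row shifts and turns the pose as measured when the row begins, along the tool's axes as they then stand; what a row does not reach is not made up. A row lasts 1/10 s, in which the tool goes at most 50 mm and 8.59 degrees, less where a joint would pass 70% of its speed; a pose out of reach is approached as far as the arm can. A call is refused whole if a number of a shift passes 5 or a number of a turn 0.15, either way. A call with a gripper value outside its range is refused whole. OPENING is the opening, from 0 (shut) to 1 (fully open), set as the call begins (- or left out, the last holds). The fingers move at their own pace and stop on an object; the grip force is fixed at half the most. Time passes only in rows, so rows that do not move let the fingers close. It gives the time, the measured TCP pose, the force and the opening at its end, in the units of the state.
- monitor.observe(): the state, without advancing time (a new reading comes with each control period).
- cams.read_camera(name): name is "side" or "top"; returns (picture, depth): 400x640x3 uint8, red, green, blue; 400x640 float32, m along the optical axis (not along the pixel's ray), 0 where there is no reading.
- cams.get_calibration(name): a dict with "intrinsics" (3x3 intrinsics, pixels), "dist" ([k1, k2, p1, p2, k3] as OpenCV has them; the pictures are not rectified), "R" (3x3) and "t" (3): a world point X has camera coordinates R X + t. Camera axes: x right, y down, z forward; pixel columns grow to the right and rows downward; lengths in m; the calibration is good to about 2 mm. A picture is of the moment at which its call begins. get_calibration takes no time and is no camera call.
- finish_job(): hands the job in, once; it reports no verdict.
Trained networks look in the newest picture that a camera, given by its name, has taken for a name from the list of things; names that differ only in an ending like _2 or _b are one class to them, and where a whole thing is asked for, a point or a joint stands for the part that bears it (a point fixed in the world has none). Each returns a list of dicts, best first, with "confidence" (0 to 1); they miss things now and then, are a little off and sometimes report something else, mostly with a low value. They report only what shows in the picture. A call takes as long as a camera call. They do not tell look-alikes from the thing itself.
- finder.search_frame(camera, query): "bbox" ([left, top, width, height] in pixels, round what is visible of it).
- finder.cut_out(camera, query): "pixels" (400x640 bool, what is visible of it) and "bbox" ([left, top, width, height] in pixels, round what is visible of it).
The state is a dict: "time_s": time; "joint_pos": joint angles; "qd": joint speeds; "joint_torque": joint torques, N m; "position": TCP position; "orientation": TCP orientation; "contact_force": force on the tool from outside, world axes, zero at the start; "moment": the same for the moment, N m; "gripper_width": finger opening in m.
Only numpy, scipy, OpenCV 4.12 (cv2) and the standard library are available. Lean on these libraries where they do the work, as an engineer would, in place of code of your own. Each camera call takes 0.05 s, during which the arm holds its last target.

### The job

The bigger of the two steel angle brackets on the grinding bench stands on its short leg with the slotted long leg upright. Tip it over its own corner, where it stands and without lifting it off the bench, so that the long leg lies flat on the bench and the short leg stands up, ready for bolting down. Leave the small bracket, the bearing block and the grinding wheel where they are, and let go of the bracket.

Things in the scene. Friction and masses are not known exactly. Their poses are not given: they have to be found in the camera images.
- bracket: Big L bracket, zinc-plated steel, 6 mm thick, 56 mm wide, 0.4 kg. Short leg 60 mm, on the bench; long leg 105 mm, upright, slot 12 mm wide, 18 to 56 mm up. Origin: outer corner edge (tips over it), mid-width. x: from the corner along the short leg; y: along the corner edge; z: up the long leg. Any yaw. Leaned 20 deg to -x it falls on by itself; pushed near the top it tips without sliding
- angle: The small zinc-plated angle bracket, no slot: both legs 45 mm long, 5 mm thick, 40 mm wide, standing with one leg flat and one upright. Not to be moved. Origin: outer edge of the corner, on the bench, mid-width; x along the flat leg, z up the other
- bearing: Dark cast pillow-block bearing: foot 110 mm (its x) by 36 mm (its y) by 14 mm, round housing 60 mm across with its axis along y, 70 mm high in all. Not to be moved. Origin: centre of its underside
- wheel: Grey grinding wheel lying flat at the far side, 100 mm across, 22 mm thick, 32 mm bore. Not to be moved. Origin: centre of its underside
Mind the look-alikes: they are no part of the job. Leave any orange or yellow look-alike of the bracket alone.

How it is judged:
By the outcome, as a careful person would: the job done as asked, in the order asked, and still so for the second after the job is handed in, with the robot touching nothing.
It also fails if it takes over 30 s, if anything falls off the work surface, if the arm or the gripper's body presses on something with over 40 N, if the wrist force passes 120 N, or if a joint passes its speed limit or range.

## Working session

There is one attempt and no reset: what is moved stays moved. The work goes in short steps, Python scripts to look and compute and a shell command to move; the robot and the scene stay as the last step left them, time stands still between calls to the robot, and variables do not carry over. Pictures are saved under pics/ and viewed, and the job is handed in when it is done.

```bash
ls; mkdir -p pics
cat > h.py <<'E'
import numpy as np, cv2
from station import monitor, cams, finish_job, finder, ctrl
def shot(n,f):
    p,d=cams.read_camera(n); cv2.imwrite('pics/'+f,p[:,:,::-1]); np.save('pics/'+f+'.npy',d); return p,d
def world(n,d,mask=None):
    c=cams.get_calibration(n);K=np.array(c['intrinsics'],float);D=np.array(c['dist'],float)
    v,u=np.nonzero((d>0)&(mask if mask is not None else True))
    q=cv2.undistortPoints(np.stack([u,v],1).astype(float)[:,None],K,D)[:,0]
    z=d[v,u]; P=np.c_[q*z[:,None],z]
    return (P-np.array(c['t']).ravel())@np.array(c['R']),u,v
E
python3 - <<'E'
from h import *
s=monitor.observe()
for k in ('time_s','position','orientation','contact_force','gripper_width'): print(k,s[k])
for n in('top','side'):
    shot(n,n+'0.png')
    for q in('bracket','angle'):
        for r in finder.cut_out(n,q): print(n,q,r['confidence'],r['bbox'])
    c=cams.get_calibration(n); print(-np.array(c['R']).T@np.array(c['t']).ravel(), np.array(c['R']))
print(monitor.observe()['time_s'])
E
```

```text
pics
time_s 0.0
position [ 0.1898264  -0.59514676  0.24774746]
orientation [ 9.88102596e-01  1.53795184e-01 -1.22877602e-04 -5.35172703e-04]
contact_force [-0.42519356  0.81814016  0.09773552]
gripper_width 0.08536601153978653
top bracket 0.97 [284.0, 222.2, 30.0, 25.7]
top bracket 0.92 [244.8, 273.5, 40.3, 35.0]
top bracket 0.84 [299.2, 161.3, 39.1, 44.7]
top bracket 0.82 [312.6, 272.0, 36.3, 46.9]
top angle 0.81 [421.0, 204.1, 21.2, 27.6]
[0.48414062 0.00891645 1.06830339] [[ 0.01392993 -0.99971928  0.01916575]
 [-0.9958862  -0.01558778 -0.08926199]
 [ 0.08953568 -0.01784349 -0.99582377]]
side bracket 0.9 [310.7, 163.4, 35.6, 68.7]
side bracket 0.68 [254.9, 188.5, 42.8, 59.8]
side bracket 0.59 [189.8, 187.9, 34.1, 69.4]
side angle 0.71 [389.1, 261.2, 37.8, 50.1]
[ 0.16806654 -0.41242177  0.45335676] [[ 0.6986007  -0.71545702 -0.00884928]
 [-0.41021762 -0.39035824 -0.82422202]
 [ 0.58624104  0.57943221 -0.56619762]]
0.3
```

View pics/top0.png

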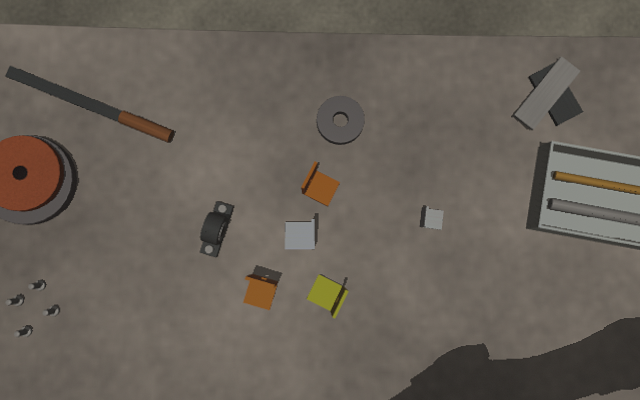

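View pics/side0.png

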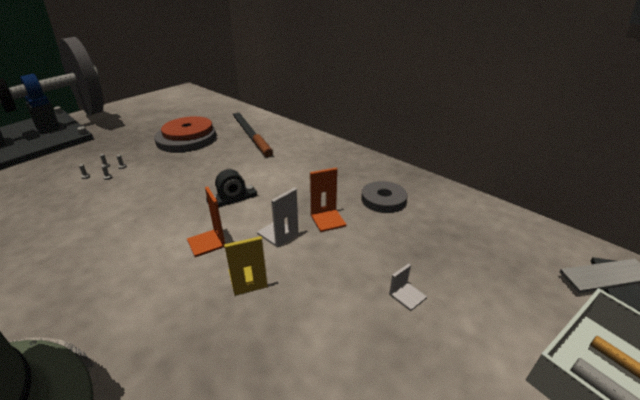

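Candidates for the bracket are the zinc-grey one (top 300,235; side 280,217), two orange ones (top 320,185 and 262,290) and a yellow one (top 327,293). The small zinc angle is at top 432,218. The big grey slotted one fits the description, and I'll confirm it in a crop and measure it.

Run:
```python
from h import *
a=cv2.imread('pics/top0.png')[145:325,225:365]; b=cv2.imread('pics/side0.png')[150:310,180:360]
a=cv2.resize(a,(420,540),interpolation=2); b=cv2.resize(b,(370,540),interpolation=2)
cv2.imwrite('pics/crop0.png',np.hstack([a,b]))
for n,box in(('top',(275,325,205,255)),('side',(253,302,182,248))):
    d=np.load(f'pics/{n}0.png.npy'); p=cv2.imread(f'pics/{n}0.png').astype(int)
    hsv=cv2.cvtColor(p.astype(np.uint8),cv2.COLOR_BGR2HSV)
    m=np.zeros(d.shape,bool); m[box[2]:box[3],box[0]:box[1]]=1
    P,u,v=world(n,d,m)
    sat=hsv[v,u,1]
    k=(P[:,2]>0.012)&(sat<60); Q=P[k]
    print(n,len(Q),Q.min(0),Q.max(0))
    np.save(f'pics/{n}_pts.npy',P)
    if n=='side':
        # plane of long leg
        Q=Q[Q[:,2]>0.02]; r,_=cv2.fitLine(Q[:,:2].astype(np.float32),cv2.DIST_HUBER,0,.01,.01)[:2].ravel()[:2],0
        (cx,cy),(w,h),ang=cv2.minAreaRect(Q[:,:2].astype(np.float32)); print('leg dir',r,cx,cy,w,h,ang)
        t=Q[Q[:,2]>.085]; print('top',np.percentile(t,[2,50,98],axis=0))
    else:
        k=(P[:,2]>0.003)&(P[:,2]<.02)&(sat<60)&(hsv[v,u,2]>120); F=P[k]
        print('flat',len(F),cv2.minAreaRect(F[:,:2].astype(np.float32)))
        t=P[P[:,2]>.07]; print('topedge',len(t),np.percentile(t,[2,50,98],axis=0), cv2.minAreaRect(t[:,:2].astype(np.float32)))
# neighbors
d=np.load('pics/top0.png.npy')
for nm,b in dict(or1=(298,345,158,210),or2=(240,288,262,312),yel=(305,352,270,320),small=(418,445,200,235),bear=(195,240,195,262)).items():
    m=np.zeros(d.shape,bool); m[b[2]:b[3],b[0]:b[1]]=1
    P,u,v=world('top',d,m); Q=P[P[:,2]>.012]
    print(nm,np.percentile(Q,[1,99],axis=0).round(3).tolist())
    m2=world('top',d,m)[0]; p=cv2.imread('pics/top0.png'); 
    s=cv2.cvtColor(p,cv2.COLOR_BGR2HSV)[v,u,1]>110; Q=P[s]
    if s.sum()>20: print('  colored',np.percentile(Q,[1,99],axis=0).round(3).tolist())
```

```text
top 89 [0.4894855  0.0038302  0.10039652] [0.5435738  0.00840282 0.1082074 ]
flat 641 ((0.5172485113143921, 0.04585345834493637), (0.06371582299470901, 0.0718989297747612), 0.9035672545433044)
topedge 89 [[0.48954753 0.00388955 0.10120793]
 [0.51556075 0.00612748 0.10417415]
 [0.54340619 0.00835005 0.10730709]] ((0.5165442824363708, 0.006106141023337841), (0.05406569316983223, 0.0037595529574900866), 0.8924118876457214)
side 1076 [0.48757764 0.00253601 0.01244399] [0.5789829  0.19013614 0.10672135]
leg dir [0.9999074  0.01361242] 0.5165442228317261 0.007007136940956116 0.008782456628978252 0.05788976699113846 89.61795806884766
top [[0.48834789 0.0031184  0.08529778]
 [0.51423939 0.00486558 0.09760811]
 [0.5444467  0.01029819 0.10610914]]
or1 [[0.602, 0.0, 0.016], [0.652, 0.029, 0.108]]
  colored [[0.583, -0.043, -0.0], [0.65, 0.028, 0.107]]
or2 [[0.419, 0.076, 0.016], [0.437, 0.129, 0.107]]
  colored [[0.369, 0.077, -0.001], [0.436, 0.143, 0.106]]
yel [[0.364, -0.06, 0.013], [0.414, -0.032, 0.107]]
  colored [[0.366, -0.056, -0.0], [0.433, 0.012, 0.106]]
small [[0.538, -0.223, 0.014], [0.577, -0.215, 0.047]]
bear [[0.475, 0.176, 0.012], [0.579, 0.23, 0.071]]
```

View pics/crop0.png

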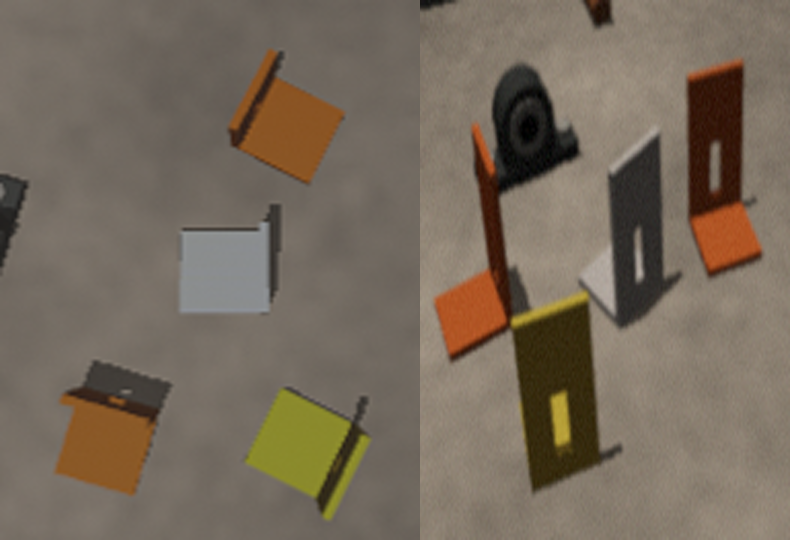

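The crop confirms it: the grey slotted bracket has its corner edge near y≈0.003 and x 0.488–0.545, with the short leg towards +y. It has to tip towards -y, where the bench is clear. The plan is to shut the gripper, square it up, come down on the +y side and push near the top towards -y.

```bash
python3 -m handwheel '[{"az":0.1},{"az":0.1},{"az":0.1},{"tx":3,"ty":-3},{"tx":3,"ty":-3},{"tx":3,"ty":-3},{"tx":3,"ty":-3},{"tx":3,"ty":-3},{"tx":3,"ty":-3}]' 0
```

```text
schema error: expected keys tx, ty, tz, ax, ay, az
```

```bash
python3 -m handwheel '[{"tx":0,"ty":0,"tz":0,"ax":0,"ay":0,"az":0.1},{"tx":0,"ty":0,"tz":0,"ax":0,"ay":0,"az":0.1},{"tx":0,"ty":0,"tz":0,"ax":0,"ay":0,"az":0.1},{"tx":3,"ty":-3,"tz":0,"ax":0,"ay":0,"az":0},{"tx":3,"ty":-3,"tz":0,"ax":0,"ay":0,"az":0},{"tx":3,"ty":-3,"tz":0,"ax":0,"ay":0,"az":0},{"tx":3,"ty":-3,"tz":0,"ax":0,"ay":0,"az":0},{"tx":3,"ty":-3,"tz":0,"ax":0,"ay":0,"az":0}]' 0
```

```text
time_s: 1.1
position: [0.3398, -0.445, 0.247]
orientation: [1.0, -0.007, -0.001, 0.0]
contact_force: [1.2, -0.9, 0.5]
gripper_width: 0.0001
```

```bash
python3 -m handwheel '[{"tx":2,"ty":-4.5,"tz":0,"ax":0,"ay":0,"az":-0.028},{"tx":2,"ty":-4.5,"tz":0,"ax":0,"ay":0,"az":0},{"tx":2,"ty":-4.5,"tz":0,"ax":0,"ay":0,"az":0},{"tx":2,"ty":-4.5,"tz":0,"ax":0,"ay":0,"az":0},{"tx":2,"ty":-4.5,"tz":0,"ax":0,"ay":0,"az":0},{"tx":2,"ty":-4.5,"tz":0,"ax":0,"ay":0,"az":0},{"tx":2,"ty":-4.5,"tz":0,"ax":0,"ay":0,"az":0},{"tx":2,"ty":-4.5,"tz":0,"ax":0,"ay":0,"az":0},{"tx":1,"ty":-4.5,"tz":0,"ax":0,"ay":0,"az":0},{"tx":0,"ty":-4.5,"tz":0,"ax":0,"ay":0,"az":0},{"tx":0,"ty":-4,"tz":0,"ax":0,"ay":0,"az":0}]' 0
```

```text
time_s: 2.2
position: [0.5077, 0.0596, 0.247]
orientation: [1.0, 0.008, 0.001, 0.001]
contact_force: [0.8, -0.7, 0.3]
gripper_width: -0.0005
```

```bash
python3 -m handwheel '[{"tx":0.9,"ty":0.4,"tz":0,"ax":0,"ay":0,"az":0},{"tx":0,"ty":0,"tz":3,"ax":0,"ay":0,"az":0},{"tx":0,"ty":0,"tz":3,"ax":0,"ay":0,"az":0},{"tx":0,"ty":0,"tz":3,"ax":0,"ay":0,"az":0},{"tx":0,"ty":0,"tz":3,"ax":0,"ay":0,"az":0},{"tx":0,"ty":0,"tz":2,"ax":0,"ay":0,"az":0},{"tx":0,"ty":0,"tz":1,"ax":0,"ay":0,"az":0},{"tx":0,"ty":0,"tz":0,"ax":0,"ay":0,"az":0}]' 0
python3 - <<'E'
from h import *
shot('side','side1.png'); shot('top','top1.png')
a=cv2.imread('pics/top1.png')[145:325,225:365]; b=cv2.imread('pics/side1.png')[130:290,180:360]
cv2.imwrite('pics/crop1.png',np.hstack([cv2.resize(a,(390,500)),cv2.resize(b,(400,500))]))
E
```

```text
time_s: 3.0
position: [0.5191, 0.0623, 0.093]
orientation: [1.0, 0.012, 0.003, -0.0]
contact_force: [-0.0, -0.0, 1.2]
gripper_width: 0.0002
```

View pics/crop1.png

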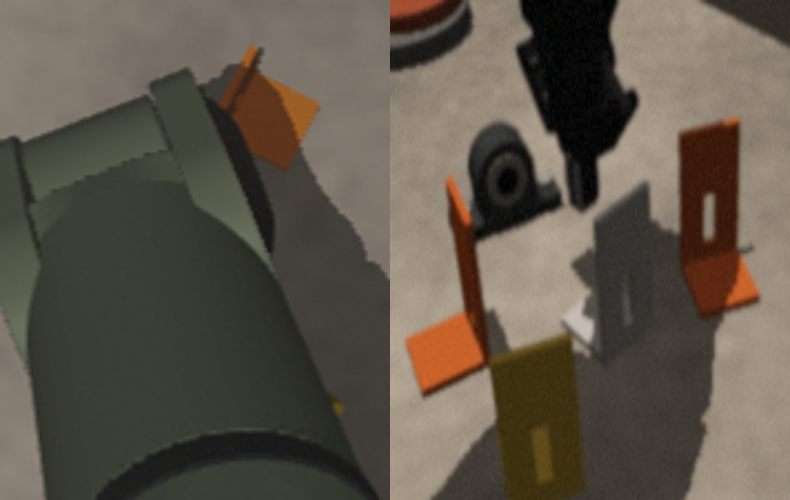

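The top crop is mostly blocked by the arm. In the side crop the shut fingers hang over the short leg, just behind the long leg, and touch nothing. Now I push slowly.

```bash
python3 -m handwheel '[{"tx":0,"ty":1,"tz":0,"ax":0,"ay":0,"az":0},{"tx":0,"ty":1,"tz":0,"ax":0,"ay":0,"az":0},{"tx":0,"ty":0.7,"tz":0,"ax":0,"ay":0,"az":0},{"tx":0,"ty":0.7,"tz":0,"ax":0,"ay":0,"az":0},{"tx":0,"ty":0.7,"tz":0,"ax":0,"ay":0,"az":0},{"tx":0,"ty":0.7,"tz":0,"ax":0,"ay":0,"az":0}]' 0
python3 - <<'E'
from h import *
shot('side','side2.png')
b=cv2.imread('pics/side2.png')[130:290,180:360]
cv2.imwrite('pics/crop2.png',cv2.resize(b,(600,533)))
E
```

```text
time_s: 3.7
position: [0.5229, 0.0102, 0.098]
orientation: [1.0, 0.012, 0.007, -0.001]
contact_force: [0.1, 1.4, -1.0]
gripper_width: 0.0001
```

View pics/crop2.png

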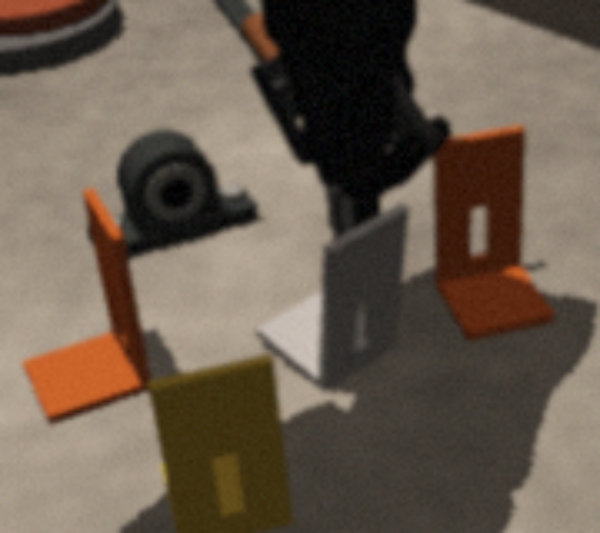

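The side crop shows the fingers against the inner face near the top of the leg and the tip just starting, with only 1.4 N of force. I'll keep going, with small trims for the drift in x and z.

```bash
python3 -m handwheel '[{"tx":-0.1,"ty":0.6,"tz":0.2,"ax":0,"ay":0,"az":0},{"tx":-0.1,"ty":0.6,"tz":0.2,"ax":0,"ay":0,"az":0},{"tx":-0.1,"ty":0.6,"tz":0.1,"ax":0,"ay":0,"az":0}]' 0
python3 - <<'E'
from h import *
shot('side','side3.png')
b=cv2.imread('pics/side3.png')[130:290,180:360]
cv2.imwrite('pics/crop3.png',cv2.resize(b,(600,533)))
E
```

```text
time_s: 4.05
position: [0.5203, -0.0101, 0.0925]
orientation: [1.0, 0.012, 0.007, -0.0]
contact_force: [-0.3, -0.2, 0.6]
gripper_width: 0.0004
```

View pics/crop3.png

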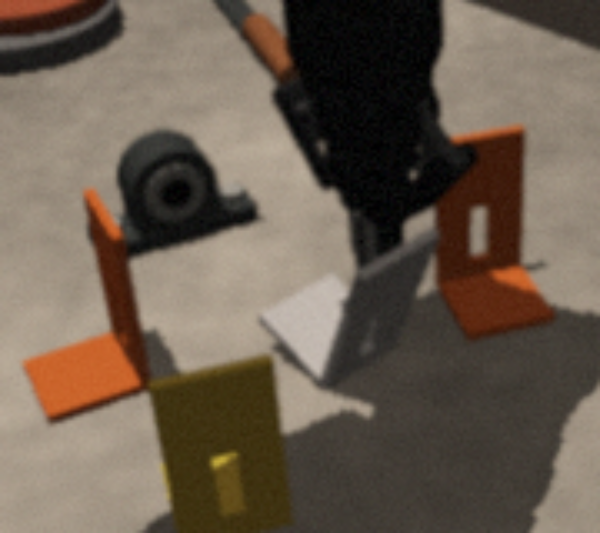

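The bracket leans by about 15–20° and its corner has stayed in place. A little more push, then I'll stop and let it go over.

```bash
python3 -m handwheel '[{"tx":0,"ty":0.5,"tz":0,"ax":0,"ay":0,"az":0},{"tx":0,"ty":0.5,"tz":0,"ax":0,"ay":0,"az":0},{"tx":0,"ty":0.5,"tz":0,"ax":0,"ay":0,"az":0},{"tx":0,"ty":0,"tz":0,"ax":0,"ay":0,"az":0},{"tx":0,"ty":0,"tz":0,"ax":0,"ay":0,"az":0},{"tx":0,"ty":0,"tz":0,"ax":0,"ay":0,"az":0}]' 0
python3 - <<'E'
from h import *
shot('side','side4.png')
b=cv2.imread('pics/side4.png')[130:290,180:360]
cv2.imwrite('pics/crop4.png',cv2.resize(b,(600,533)))
E
```

```text
time_s: 4.7
position: [0.5203, -0.0277, 0.0922]
orientation: [1.0, 0.011, 0.007, -0.0]
contact_force: [0.2, -0.6, -0.9]
gripper_width: 0.0001
```

View pics/crop4.png

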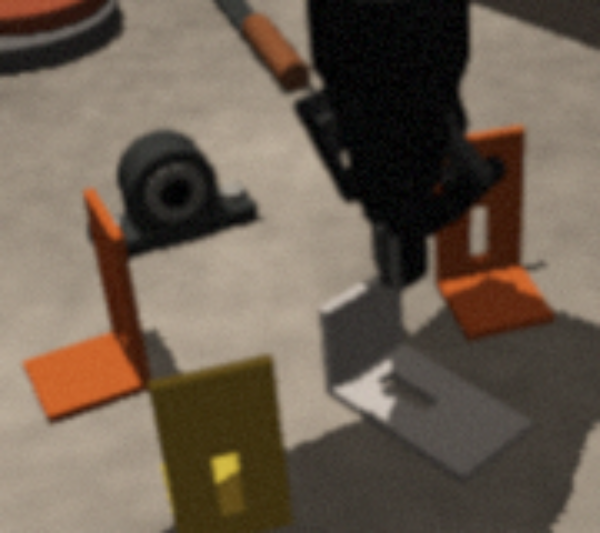

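The bracket has gone over: the long leg lies on the bench and the short leg stands at crop 360,330. Next I raise the arm, move it clear and check.

```bash
python3 -m handwheel '[{"tx":0,"ty":0,"tz":-2,"ax":0,"ay":0,"az":0},{"tx":0,"ty":0,"tz":-4,"ax":0,"ay":0,"az":0},{"tx":0,"ty":0,"tz":-4,"ax":0,"ay":0,"az":0},{"tx":0,"ty":0,"tz":-4,"ax":0,"ay":0,"az":0},{"tx":0,"ty":4,"tz":-1,"ax":0,"ay":0,"az":0},{"tx":0,"ty":4,"tz":0,"ax":0,"ay":0,"az":0},{"tx":0,"ty":4,"tz":0,"ax":0,"ay":0,"az":0},{"tx":0,"ty":4,"tz":0,"ax":0,"ay":0,"az":0},{"tx":0,"ty":4,"tz":0,"ax":0,"ay":0,"az":0},{"tx":0,"ty":4,"tz":0,"ax":0,"ay":0,"az":0},{"tx":-1,"ty":4,"tz":0,"ax":0,"ay":0,"az":0},{"tx":-1,"ty":4,"tz":0,"ax":0,"ay":0,"az":0}]' 0
python3 -m handwheel '[{"tx":-2,"ty":4,"tz":0,"ax":0,"ay":0,"az":0},{"tx":-2,"ty":4,"tz":0,"ax":0,"ay":0,"az":0},{"tx":-2,"ty":3,"tz":0,"ax":0,"ay":0,"az":0},{"tx":-2,"ty":3,"tz":0,"ax":0,"ay":0,"az":0},{"tx":0,"ty":0,"tz":0,"ax":0,"ay":0,"az":0},{"tx":0,"ty":0,"tz":0,"ax":0,"ay":0,"az":0}]' 0
python3 - <<'E'
from h import *
p,d=shot('top','top5.png'); shot('side','side5.png')
cv2.imwrite('pics/both5.png',np.vstack([cv2.imread('pics/top5.png')[100:360,100:500],cv2.imread('pics/side5.png')[120:340,100:500]]))
q=np.load('pics/top0.png.npy')
for nm,b in dict(bracket=(278,350,205,262),or1=(298,345,158,210),or2=(240,288,262,312),yel=(305,352,270,320),small=(418,445,200,235),bear=(195,240,195,262),wheel=(310,370,90,150)).items():
    for D in(q,d):
        m=np.zeros(d.shape,bool); m[b[2]:b[3],b[0]:b[1]]=1
        P,u,v=world('top',D,m); Q=P[P[:,2]>.004 if nm=='bracket' else P[:,2]>.012]
        print(nm,np.percentile(Q,[1,99],axis=0).round(3).tolist(),Q.mean(0).round(4))
E
```

```text
time_s: 5.95
position: [0.5097, -0.3505, 0.2494]
orientation: [1.0, 0.02, 0.009, -0.001]
contact_force: [0.8, -0.4, 0.9]
gripper_width: -0.0001
time_s: 6.55
position: [0.4292, -0.5035, 0.2462]
orientation: [1.0, 0.017, 0.008, -0.001]
contact_force: [0.7, 0.5, 0.7]
gripper_width: 0.0
bracket [[0.488, -0.002, 0.004], [0.559, 0.064, 0.107]] [0.5167 0.0318 0.0193]
bracket [[0.49, -0.068, 0.004], [0.559, 0.009, 0.062]] [ 0.5178 -0.0312  0.0128]
or1 [[0.602, 0.0, 0.016], [0.652, 0.029, 0.108]] [0.6254 0.0148 0.0819]
or1 [[0.602, 0.0, 0.016], [0.652, 0.029, 0.107]] [0.6255 0.0148 0.0811]
or2 [[0.419, 0.076, 0.016], [0.437, 0.129, 0.107]] [0.4282 0.1022 0.0797]
or2 [[0.419, 0.076, 0.013], [0.437, 0.129, 0.107]] [0.4281 0.102  0.0796]
yel [[0.364, -0.06, 0.013], [0.414, -0.032, 0.107]] [ 0.3897 -0.0448  0.0781]
yel [[0.364, -0.06, 0.014], [0.414, -0.032, 0.107]] [ 0.39   -0.0449  0.0785]
small [[0.538, -0.223, 0.014], [0.577, -0.215, 0.047]] [ 0.5575 -0.218   0.0348]
small [[0.538, -0.224, 0.012], [0.577, -0.215, 0.048]] [ 0.5576 -0.218   0.0345]
bear [[0.475, 0.176, 0.012], [0.579, 0.23, 0.071]] [0.527  0.201  0.0437]
bear [[0.475, 0.176, 0.012], [0.577, 0.23, 0.072]] [0.5268 0.2009 0.044 ]
wheel [[0.709, -0.094, 0.015], [0.803, -0.001, 0.026]] [ 0.7559 -0.0469  0.0212]
wheel [[0.709, -0.094, 0.015], [0.803, -0.001, 0.026]] [ 0.7561 -0.0469  0.0211]
```

View pics/both5.png

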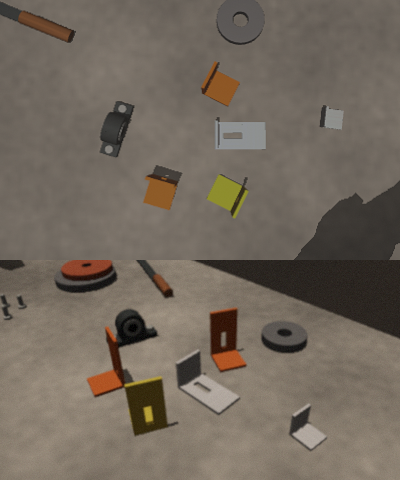

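The long leg lies flat at stacked-picture 240,135 with the slot up, and the short leg stands 62 mm high with its corner within about 2 mm of where it was. Nothing else has moved, and the arm is clear.

```bash
python3 -c "
from station import finish_job
print(finish_job())"
```

```text
the job is handed in; nothing more can be done
None
```

The big zinc bracket is tipped over its own corner: the long leg lies flat on the bench and the short leg stands up. I pushed it near the top with the shut gripper until it leaned about 20° and fell over by itself, never gripping or lifting it. The arm then moved well clear, and I handed the job in at about 6.7 s.

- **Bracket:** the last pictures and depth readings show the short leg standing about 62 mm high and the corner edge within about 2 mm of where it was. The highest force I saw was about 2 N, read only at the end of each move.
- **Everything else:** the small bracket, bearing block, grinding wheel and the orange and yellow look-alikes measure the same as before, within about 1 mm.
- **Failed checks:** no check of the result failed or disagreed. One move command was refused for incomplete rows and resent without any effect on the scene. The tool drifted up to 5 mm during the push, which I trimmed out.

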